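Fit the large drive cog to the syrup filler's splined hub

TASK

Put the larger of the two white cogs on the upright splined hub of the drive unit: turn it so that its open keyway matches the hub's one wide master spline, and slide it down until it sits fully home and flat on the hub's flange. Let go of it, and leave the smaller cog where it lies.

Things in the scene. Friction and masses are not known exactly. Their poses are not given: they have to be found in the camera images.
- large_cog_grip (a point): Larger white cog, to be fitted, lying flat: disc 112 mm over its 18 teeth, 10 mm thick, with a square boss 48 x 48 mm (sides along x, y) up to 56 mm above the underside; 0.15 to 0.3 kg. Point: on its axis, 36 mm above the underside, where the boss is gripped across two opposite faces. Bore 30 mm wide right through; its one keyway, 11 mm wide, runs out through the boss's face at +x. z up.
- small_cog_grip (a point): Smaller white cog, to be left alone: same boss, bore and keyway, but only 68 mm across its 10 teeth. Point: on its axis, 36 mm above its underside; axes as for the larger cog.
- hub (a point): Upright steel hub on a fixed gearbox (120 mm square, blue motor on +y side, all below 58 mm). Point: on its axis, on top of the flange, 58 mm above the bench: the cog's underside rests here, its grip point 36 mm higher. Hub 23 mm wide, tapering from 30 mm up to its tip 46 mm up. Master spline: 4.8 mm wide, at +x, 20 mm out from the axis, 28 mm high; 10 degrees of play in the keyway. z up.
There are look-alikes about, which are no part of the job. What is shaped like the part that bears large_cog_grip but orange or red is not meant.

How it is judged:
By the outcome, as a careful person would: the job done as asked, in the order asked, and still so for the second after the job is handed in, with the robot touching nothing.
It also fails if it takes over 40 s, if anything falls off the work surface, if the arm or the gripper's body presses on something with over 40 N, if the wrist force passes 120 N, or if a joint passes its speed limit or range.

ROBOT

A 6-joint arm with a two-finger parallel gripper is mounted at the origin on the work surface. World frame = base frame: x ahead of the robot, y to its left, z up, the work surface at z = 0. Lengths are in m, angles in rad, forces in N, time in s.
With the tool pointing down it reaches from about 0.4 to 0.825 m from the base axis. Payload 7 kg.
Tool frame: the origin (TCP) lies midway between the tips of the shut fingers; the grasp point (between the pads) lies 19 mm behind it; z points along the fingers, y is the line along which they close (so a half turn about z gives the same grasp; the last joint's range is limited). The gripper opens to 88 mm and grips with 3 to 60 N. Pads are 19 mm wide; open, the fingers measure 130 mm over their backs; the gripper's body (78 mm by 193 mm) begins 47 mm behind the grasp point.
Start: joints at [-0.864, 0.359, 0.012, 0, -1.224, -0.288], TCP at [0.274, -0.617, 0.227] pointing down, gripper open.
Joint ranges: [-3.07, 3.07], [-1.43, 2.12], [-1.02, 1.25], [-3.03, 1.67], [-3.05, -0], [-3.03, 3.03]. Speed limits (rad/s): [2.39, 2.39, 3.01, 3.14, 3.14, 3.14].

INTERFACE

Orientations are given as [roll, pitch, yaw] about the fixed x, y, z axes, in that order (R = Rz(yaw) Ry(pitch) Rx(roll)).
In Python, from station import arm gives the robot as it stands. The module is installed in compiled form; this text tells all that it offers.
- The arm moves only by the tool carry_out, never from a script. Its argument "commands" is a list of rows, each a list of 4 numbers: the shift along the world's x, y, z in units of 50 mm (1.0 is 50 mm), then the turn about the world's z in units of 6 degrees (1.0 is 6 degrees). A call has exactly 10 rows; each row is the pose to reach, as a shift and turn from the pose commanded when the call began; what a row does not reach only later rows make up. A row lasts 1/8 s, in which the tool goes at most 62.5 mm and 10.7 degrees, less where a joint would pass 70% of its speed; a pose out of reach is approached as far as the arm can. A call with a gripper value outside its range is refused whole. "claw" is the closure, from 0 (fully open) to 1 (shut), set as the call begins (left out, the last holds). The fingers move at their own pace and stop on an object; "force" is the grip in N (left out, the last holds). Time passes only in rows, so rows that repeat a pose let the fingers close, or fill a call up. It gives the time, the measured TCP pose, the force, the opening and the grip force at its end, in the units of the state.
- arm.get_state(): the state, without advancing time (a new reading comes with each control period).
- arm.grab_frame(name): name is "scene" or "top"; returns a dict with "pixels" (480x640x3 uint8, red, green, blue), "fx", "fy", "cx", "cy" (pixels), "eye" and "orientation" of the camera in the world. Camera axes: x right, y down, z forward; pixel columns grow to the right and rows downward; lengths in m; the calibration is good to about 2 mm. A picture is of the moment at which its call begins. There is no depth.
- arm.job_done(): hands the job in; it is judged then, once.
Trained networks look in a picture, given as the dict that the camera call returned (one of the last four; its "shot" number tells which), for a name from the list of things; names that differ only in an ending like _2 or _b are one class to them, and where a whole thing is asked for, a point or a joint stands for the part that bears it (a point fixed in the world has none). Each returns a list of dicts, best first, with "conf" (0 to 1); they miss things now and then, are a little off and sometimes report something else, mostly with a low value. They report only what shows in the picture. A call takes as long as a camera call. They do not tell look-alikes from the thing itself.
- arm.regions_of(picture, query): "pixels" (480x640 bool, what is visible of it) and "uv" ([column, row] in pixels, amid what is visible of it).
- arm.mark_of(picture, query): "uv" ([column, row] in pixels: a listed point, or the origin of a listed thing).
The state is a dict: "t": time; "q": joint angles; "qd": joint speeds; "joint_efforts": joint torques, N m; "eef_pos": TCP position; "ee_rot": TCP orientation; "force": force on the tool from outside, world axes, zero at the start; "moment": the same for the moment, N m; "width": finger opening in m; "gripper_force": force on a finger pad.
Only numpy, scipy, OpenCV 4.12 (cv2) and the standard library are available. Lean on these libraries where they do the work, as an engineer would, in place of code of your own. Each camera call takes 0.05 s, during which the arm holds its last target. There are 200 camera calls.

## Working session

There is one attempt and no reset: what is moved stays moved. The work goes in short steps, Python scripts to look and compute and a tool call to move; the robot and the scene stay as the last step left them, time stands still between calls to the robot, and variables do not carry over. Pictures are saved under pics/ and viewed, at most 10 in all, crops included, and the job is handed in when it is done.

Besides the shell and the picture viewer there is one more tool, called after "Request:" by a JSON object that holds its "fn" and its "kwargs", one argument or row to a line. carry_out: Moves the arm, as the interface text tells. Its arguments: {"type":"object","properties":{"commands":{"type":"array","items":{"type":"array","items":{"type":"number"}}},"claw":{"type":"number"},"force":{"type":"number"}},"required":["commands"]}

```bash
mkdir -p pics; cat > h.py <<'E'
from station import arm
import numpy as np, cv2
def R(f):
    o=np.array(f["orientation"],float)
    if o.shape==(3,3): return o
    from scipy.spatial.transform import Rotation as Ro
    return Ro.from_euler('xyz',o).as_matrix() if o.size==3 else Ro.from_quat(o).as_matrix()
def ray(f,uv):
    d=R(f)@np.array([(uv[0]-f["cx"])/f["fx"],(uv[1]-f["cy"])/f["fy"],1]); return np.array(f["eye"],float),d/np.linalg.norm(d)
def tri(fs,uvs):
    A=0;b=0
    for f,u in zip(fs,uvs):
        e,d=ray(f,u);P=np.eye(3)-np.outer(d,d);A=A+P;b=b+P@e
    x=np.linalg.solve(A,b)
    return x,[np.linalg.norm((np.eye(3)-np.outer(d,d))@(x-e)) for e,d in (ray(f,u) for f,u in zip(fs,uvs))]
def onz(f,uv,z):
    e,d=ray(f,uv); return e+d*(z-e[2])/d[2]
def proj(f,p):
    c=R(f).T@(np.array(p)-np.array(f["eye"])); return np.array([c[0]/c[2]*f["fx"]+f["cx"],c[1]/c[2]*f["fy"]+f["cy"]])
def save(f,n,crop=None,s=1):
    im=f["pixels"][:,:,::-1]
    if crop: im=im[crop[1]:crop[3],crop[0]:crop[2]]
    cv2.imwrite(f"pics/{n}.png",cv2.resize(im,None,fx=s,fy=s,interpolation=cv2.INTER_CUBIC))
E
python3 - <<'E'
from h import *
S=arm.grab_frame("scene");T=arm.grab_frame("top")
both=np.hstack([cv2.resize(f["pixels"],(400,300)) for f in(S,T)])
save(S,"s");save(T,"t")
for n,f in(("S",S),("T",T)):
    print(n,f["fx"],f["cx"],f["cy"],f["eye"],np.round(f["orientation"],3).tolist())
    for q in("large_cog_grip","small_cog_grip","hub"):
        print(n,q,[(np.round(m["uv"],1).tolist(),round(m["conf"],2)) for m in arm.mark_of(f,q)])
        if q!="hub":print("   reg",[(np.round(m["uv"],1).tolist(),round(m["conf"],2),int(m["pixels"].sum())) for m in arm.regions_of(f,q)])
s=arm.get_state();print(s["t"],s["eef_pos"],s["ee_rot"],s["width"])
E
```

```text
S 592.6258834893789 318.5018859281181 245.2990260901865 [ 1.22647305 -0.22174942  0.71440431] [-2.236, 0.011, 1.284]
S large_cog_grip [([394.4, 213.9], 0.96), ([245.1, 238.3], 0.92), ([322.2, 236.1], 0.77), ([156.3, 273.6], 0.56)]
   reg [([159.9, 287.6], 0.95, 2493), ([322.9, 247.9], 0.84, 2172), ([246.0, 247.9], 0.83, 2110), ([276.2, 298.4], 0.57, 2634)]
S small_cog_grip [([152.3, 325.6], 0.92)]
   reg [([154.7, 329.3], 0.58, 1914)]
S hub [([452.6, 280.5], 0.68)]
T 460.1675878938822 319.6055563209625 239.21510572631192 [ 0.31976892 -0.01725877  0.83074496] [-2.928, -0.003, -1.529]
T large_cog_grip [([296.8, 305.8], 0.84), ([192.9, 320.3], 0.84), ([468.2, 299.2], 0.78), ([359.8, 247.2], 0.77), ([374.8, 338.8], 0.63)]
   reg [([298.3, 313.3], 0.91, 2603), ([365.9, 341.7], 0.78, 2900), ([360.1, 252.0], 0.65, 2645), ([200.3, 321.0], 0.62, 2886), ([464.1, 298.7], 0.56, 2963)]
T small_cog_grip [([474.9, 231.6], 0.59)]
   reg [([472.7, 235.7], 0.82, 1178)]
T hub [([207.4, 176.0], 0.62)]
0.6 [ 0.27447323 -0.61664817  0.22659895] [-3.14155110e+00  2.58724631e-05 -2.72277571e+00] 0.08751457429196682
```

View pics/s.png

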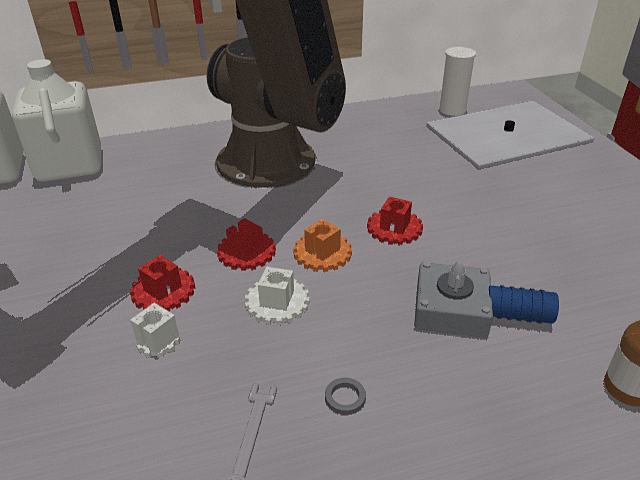

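View pics/t.png

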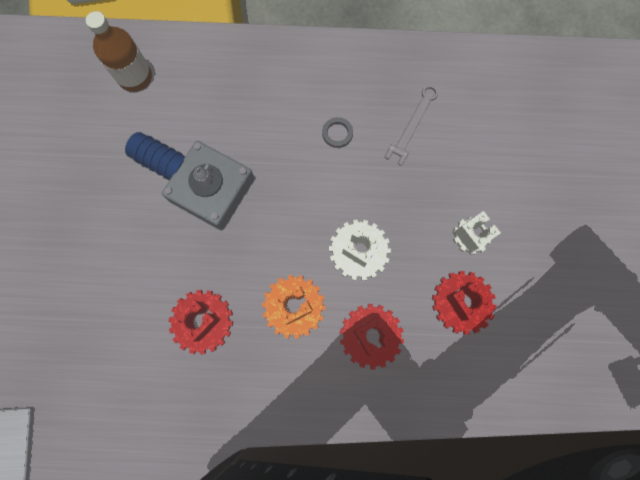

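The scene view shows the large white cog at about (277,295) and the hub at (455,280). The top view shows the cog at (360,248) and the hub at (206,178). The other four large cogs are red or orange, and the small white cog is at (155,330) in scene and (475,233) in top.

```bash
python3 - <<'E'
from h import *
S=arm.grab_frame("scene");T=arm.grab_frame("top")
def c(f,u,v,r): 
    return cv2.resize(f["pixels"][v-r:v+r,u-r:u+r,::-1],(390,290),interpolation=cv2.INTER_CUBIC) if 0 else cv2.resize(f["pixels"][v-r:v+r,u-r:u+r,::-1],(300,300),interpolation=cv2.INTER_CUBIC)
cv2.imwrite("pics/c1.png",np.vstack([np.hstack([c(S,277,290,40),c(S,456,285,40)]),np.hstack([c(T,360,248,40),c(T,206,180,40)])]))
for f in(S,T):
    for q in("large_cog_grip","hub"):
        print(q,[(np.round(m["uv"],1).tolist(),round(m["conf"],2)) for m in arm.mark_of(f,q)])
print("cog top z.036",onz(T,(359.8,247.2),.036)," hub",tri([S,T],[(452.6,280.5),(207.4,176.0)]))
p=onz(T,(359.8,247.2),.036);print(proj(S,p))
# region tri of boss top & disc outline
rs=[r for r in arm.regions_of(S,"large_cog_grip") if abs(r["uv"][0]-276)<15]
print([proj(S,[p[0],p[1],z]) for z in(0,.01,.036,.056)])
E
```

```text
large_cog_grip [([276.5, 285.7], 0.79), ([391.6, 213.1], 0.68), ([245.6, 239.1], 0.64), ([322.8, 235.9], 0.61)]
hub [([453.5, 280.4], 0.82)]
large_cog_grip [([469.0, 301.0], 0.98), ([372.5, 338.4], 0.95), ([360.5, 244.9], 0.84), ([196.2, 322.8], 0.67), ([294.0, 305.9], 0.61)]
hub [([205.4, 178.6], 0.83)]
cog top z.036 [ 0.48099899 -0.08411503  0.036     ]  hub (array([0.58973254, 0.18750604, 0.06864174]), [np.float64(7.683170422987398e-05), np.float64(7.683170422984386e-05)])
[276.48530921 285.55749965]
[array([277.60817882, 300.91183623]), array([277.30113875, 296.71331085]), array([276.48530921, 285.55749965]), array([275.83992672, 276.73241453])]
```

View pics/c1.png

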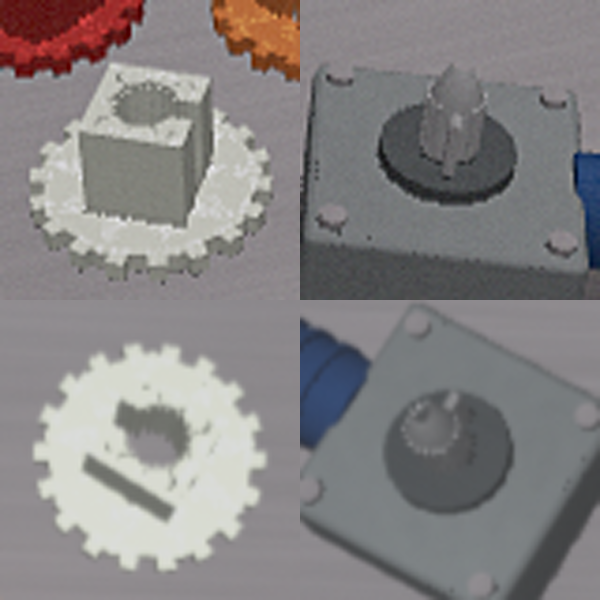

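The crops show the cog's keyway opening towards scene-right / top up-left, and the spline lying on the up-right side of the hub in the top view. Next I work out the yaws from the boss corners, bolts, motor and spline.

```bash
python3 - <<'E'
from h import *
S=arm.grab_frame("scene");T=arm.grab_frame("top")
ang=lambda d:np.degrees(np.arctan2(d[1],d[0]))
P=[onz(S,(237+x/3.75,250+y/3.75),.056) for x,y in((108,63),(212,78),(186,147),(80,132))]
print("boss corners",np.round(P,4).tolist(),"ctr",np.mean(P,0))
for i in range(4): d=P[(i+1)%4]-P[i];print(ang(d),np.linalg.norm(d))
# disc outline in T: white mask
m=[r for r in arm.regions_of(T,"large_cog_grip") if np.hypot(*(np.array(r["uv"])-[360,250]))<10]
hsv=cv2.cvtColor(T["pixels"],cv2.COLOR_RGB2HSV)
def disc(f,cx,cy,r):
    p=f["pixels"].astype(int);w=((p.min(2)>165)&(p.max(2)-p.min(2)<40)).astype(np.uint8);w[:cy-r]=0;w[cy+r:]=0;w[:,:cx-r]=0;w[:,cx+r:]=0
    c=max(cv2.findContours(w,0,1)[0],key=cv2.contourArea);h=cv2.convexHull(c);return cv2.fitEllipse(h)
e=disc(T,360,248,40);print(e,"disc ctr z.01",onz(T,e[0],.01))
# hub
B=[onz(T,(166+(x-300)/3.75,140+(y-300)/3.75),.052) for x,y in((417,322),(587,413),(480,585),(310,490))]
print("bolts",np.round(B,4).tolist(),np.mean(B,0))
for i in range(4): d=B[(i+1)%4]-B[i];print(ang(d),np.linalg.norm(d))
B=[onz(S,(416+(x-300)/3.75,245+y/3.75),.052) for x,y in((343,77),(553,100),(562,243),(332,217))]
print("boltsS",np.mean(B,0))
for i in range(4): d=B[(i+1)%4]-B[i];print(ang(d),np.linalg.norm(d))
print("flangeT",onz(T,(166+149/3.75,140+152/3.75),.058),"flangeS",onz(S,(416+148/3.75,245+149/3.75),.058))
print("tip tri",tri([S,T],[(416+160/3.75,245+66/3.75),(166+121/3.75,140+115/3.75)]))
print("spline top T",onz(T,(166+152/3.75,140+97/3.75),.086),"S",onz(S,(416+160/3.75,245+118/3.75),.086))
mk=lambda f,q,uv:min((np.array(m["uv"]) for m in arm.mark_of(f,q)),key=lambda v:np.hypot(*(v-uv)),default=None)
for q,a,b in(("large_cog_grip",(277,286),(360,247)),("hub",(453,281),(206,177))):
    A=[mk(f,q,u) for f,u in((S,a),(T,b))]*1;print(q,A,tri([S,T],A))
E
```

```text
boss corners [[0.4506, -0.0947, 0.056], [0.4749, -0.0517, 0.056], [0.5166, -0.0743, 0.056], [0.4932, -0.1168, 0.056]] ctr [ 0.48382972 -0.08437943  0.056     ]
60.48569749281897 0.04943846163811158
-28.468539695336904 0.04741151673467591
-118.80352300159338 0.04850613170092131
152.6346762707251 0.04803913004314571
((359.3941955566406, 249.3675537109375), (59.8912239074707, 61.63789749145508), 118.09181213378906) disc ctr z.01 [ 0.48222731 -0.08565938  0.01      ]
bolts [[0.6521, 0.2157, 0.052], [0.6094, 0.1302, 0.052], [0.5225, 0.1735, 0.052], [0.5653, 0.2578, 0.052]] [0.58733616 0.1942867  0.052     ]
-116.58526204434942 0.09562632514337896
153.51459477687217 0.09701958567611128
63.074454289323455 0.09456743775689544
-25.8548951480614 0.096465636393713
boltsS [0.5886671  0.19508008 0.052     ]
62.93603803061532 0.09450181211123161
-26.509848983657278 0.09377203964717207
-116.55909284727849 0.09611209390655441
152.5123363948027 0.09461713462866239
flangeT [0.58492946 0.1924346  0.058     ] flangeS [0.59014435 0.19408244 0.058     ]
tip tri (array([0.58659136, 0.19478499, 0.10234566]), [np.float64(0.00027969491473509185), np.float64(0.00027969491473512975)])
spline top T [0.60175513 0.18596503 0.086     ] S [0.60086795 0.19025968 0.086     ]
large_cog_grip [array([243. , 237.4]), array([361.5, 248.2])] (array([ 0.45716074, -0.10378776,  0.12787121]), [np.float64(0.024959200567163536), np.float64(0.024959200567163574)])
hub [array([454.2, 282.5]), array([206.6, 180.4])] (array([0.58551439, 0.19227017, 0.05888822]), [np.float64(0.0015811069068568516), np.float64(0.0015811069068566808)])
```

Cog axis is about (0.4825, −0.085) with keyway yaw 61.4°. Hub is about (0.5875, 0.194) with spline yaw −26.2°. The heights agree with the text. I'll grip across the cog's ±y faces, which needs a tool turn of +37.4°.

Request:
{"fn": "carry_out", "kwargs": {
  "commands": [
    [0.42, 1.06, 0, 0.6],
    [0.84, 2.12, 0, 1.2],
    [1.26, 3.2, 0, 1.9],
    [1.68, 4.26, -0.2, 2.5],
    [2.1, 5.3, -0.4, 3.1],
    [2.52, 6.4, -0.7, 3.7],
    [2.94, 7.45, -1.0, 4.4],
    [3.36, 8.5, -1.2, 5.0],
    [3.76, 9.57, -1.4, 5.6],
    [4.16, 10.63, -1.6, 6.23]
  ],
  "claw": 0,
  "force": 30
}}

```text
t: 2.55
eef_pos: [0.4831, -0.0832, 0.1467]
ee_rot: [-3.141, 0.001, -2.068]
force: [0.5, -0.5, 0.1]
width: 0.0876
gripper_force: 0.0
```

Request:
{"fn": "carry_out", "kwargs": {
  "commands": [
    [0, 0, 0, 0],
    [0, 0, 0, 0],
    [0, 0, -0.2, 0],
    [0, 0, -0.4, 0],
    [0, 0, -0.6, 0],
    [0, 0, -0.8, 0],
    [0, 0, -0.8, 0],
    [0, 0, -0.8, 0],
    [0, 0, -0.8, 0],
    [0, 0, -0.8, 0]
  ]
}}

```text
t: 3.8
eef_pos: [0.4827, -0.0851, 0.1069]
ee_rot: [-3.141, 0.0, -2.07]
force: [0.4, -0.1, -0.3]
width: 0.0876
gripper_force: 0.0
```

```bash
python3 - <<'E'
from h import *
S=arm.grab_frame("scene");T=arm.grab_frame("top")
s=arm.get_state();print(s["t"],s["eef_pos"],np.degrees(s["ee_rot"]),s["width"],s["force"],s["q"])
cv2.imwrite("pics/a1.png",np.hstack([cv2.resize(f["pixels"][v-60:v+60,u-60:u+60,::-1],(400,400),interpolation=cv2.INTER_CUBIC) for f,u,v in((S,277,260),(T,360,240))]))
E
```

```text
3.9 [ 0.48262006 -0.08507817  0.10677233] [-1.79979225e+02  1.76799696e-02 -1.18619659e+02] 0.08735524588116204 [-0.05717696 -0.58673447  0.02389728] [ 2.27647632e-01  1.72264805e-01 -5.50589988e-01  1.40135651e-05
 -8.47465531e-01 -7.27164233e-01]
```

View pics/a1.png

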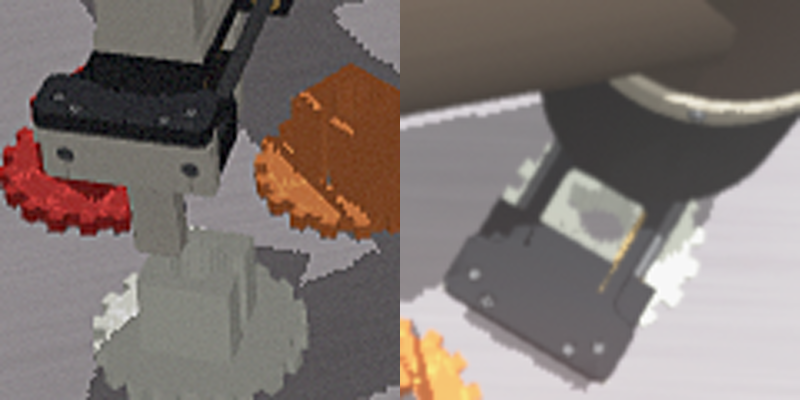

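The fingers straddle the boss: the near finger is on its camera side and the boss top shows between the fingers in the top view. Descending and closing.

Request:
{"fn": "carry_out", "kwargs": {
  "commands": [
    [0, 0, -0.3, 0],
    [0, 0, -0.6, 0],
    [0, 0, -0.9, 0],
    [0, 0, -1.2, 0],
    [0, 0, -1.4, 0],
    [0, 0, -1.6, 0],
    [0, 0, -1.7, 0],
    [0, 0, -1.8, 0],
    [0, 0, -1.8, 0],
    [0, 0, -1.8, 0]
  ]
}}

```text
t: 5.15
eef_pos: [0.4827, -0.0851, 0.0168]
ee_rot: [-3.141, 0.0, -2.07]
force: [-0.5, 0.3, 1.0]
width: 0.0879
gripper_force: 0.0
```

Request:
{"fn": "carry_out", "kwargs": {
  "commands": [
    [0, 0, 0, 0],
    [0, 0, 0, 0],
    [0, 0, 0, 0],
    [0, 0, 0, 0],
    [0, 0, 0, 0],
    [0, 0, 0, 0],
    [0, 0, 0, 0],
    [0, 0, 0, 0],
    [0, 0, 0, 0],
    [0, 0, 0, 0]
  ],
  "claw": 1,
  "force": 30
}}

```text
t: 6.4
eef_pos: [0.4826, -0.0851, 0.0166]
ee_rot: [-3.141, 0.0, -2.07]
force: [0.6, -0.0, 0.5]
width: 0.0479
gripper_force: 29.9
```

Request:
{"fn": "carry_out", "kwargs": {
  "commands": [
    [0, 0, 0.3, 0],
    [0, 0, 0.8, 0],
    [0, 0, 1.4, 0],
    [0, 0, 2.0, 0],
    [0, 0, 2.6, 0],
    [0.1, 0.3, 2.9, -1.2],
    [0.3, 0.8, 2.9, -2.6],
    [0.5, 1.4, 2.9, -4],
    [0.8, 2.0, 2.9, -5.4],
    [1.0, 2.6, 2.9, -6.8]
  ]
}}

```text
t: 7.65
eef_pos: [0.5323, 0.0457, 0.161]
ee_rot: [3.141, -0.001, -2.788]
force: [1.1, 0.5, -1.2]
width: 0.0478
gripper_force: 29.9
```

Request:
{"fn": "carry_out", "kwargs": {
  "commands": [
    [0.2, 0.5, 0, -1.2],
    [0.4, 1.1, 0, -2.4],
    [0.6, 1.6, 0, -3.6],
    [0.8, 2.2, 0, -4.8],
    [1.0, 2.7, 0, -6.2],
    [1.1, 2.98, 0, -7.2],
    [1.1, 2.98, 0, -7.8],
    [1.1, 2.98, 0, -7.8],
    [1.1, 2.98, 0, -7.8],
    [1.1, 2.98, 0, -7.8]
  ]
}}

```text
t: 8.9
eef_pos: [0.5873, 0.1936, 0.1615]
ee_rot: [-3.142, -0.0, 2.684]
force: [-0.2, -0.2, -2.9]
width: 0.0479
gripper_force: 29.9
```

```bash
python3 - <<'E'
from h import *
S=arm.grab_frame("scene");T=arm.grab_frame("top")
s=arm.get_state();print(s["t"],s["eef_pos"],np.degrees(s["ee_rot"]),s["width"],s["force"],s["q"])
for f in(S,T):
    print([(np.round(m["uv"],1).tolist(),round(m["conf"],2)) for m in arm.mark_of(f,"large_cog_grip")],[(np.round(m["uv"],1).tolist(),round(m["conf"],2)) for m in arm.mark_of(f,"hub")])
p=s["eef_pos"]+np.array([0,0,.019]);print(proj(S,p),proj(T,p))
cv2.imwrite("pics/a2.png",np.hstack([cv2.resize(f["pixels"][v-60:v+60,u-60:u+60,::-1],(400,400),interpolation=cv2.INTER_CUBIC) for f,u,v in((S,455,250),(T,200,175))]))
E
```

```text
9.0 [0.58744849 0.1936507  0.16162796] [1.79994589e+02 8.75109034e-04 1.53785807e+02] 0.048089793447406125 [ 0.13009339  0.80361405 -1.55541717] [ 6.33690514e-01  3.14652149e-01 -2.07425928e-01 -3.46368425e-05
 -1.04862742e+00 -2.66199355e+00]
[([394.6, 214.3], 0.83), ([155.7, 273.4], 0.71), ([465.3, 223.8], 0.64), ([246.2, 236.3], 0.64)] [([455.4, 281.8], 0.63)]
[([467.9, 299.6], 0.96), ([195.7, 320.7], 0.93), ([292.5, 306.0], 0.8), ([185.8, 152.4], 0.75), ([372.3, 335.6], 0.67)] [([205.4, 180.9], 0.63)]
[465.02558106 223.64153502] [185.68628816 151.49312681]
```

View pics/a2.png

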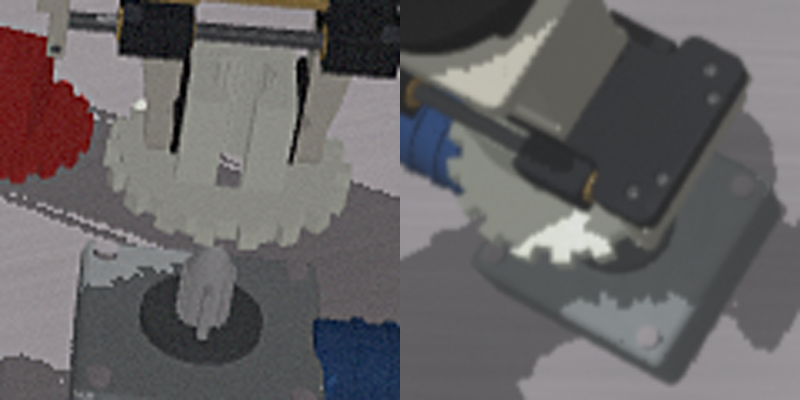

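The keyway faces the camera, as the spline does, and the measured grip point agrees with the arm's pose to within 1 px. The cog hangs right above the hub, so I descend in stages and watch the force.

Request:
{"fn": "carry_out", "kwargs": {
  "commands": [
    [0, 0, -0.2, 0],
    [0, 0, -0.4, 0],
    [0, 0, -0.6, 0],
    [0, 0, -0.7, 0],
    [0, 0, -0.8, 0],
    [0, 0, -0.9, 0],
    [0, 0, -1.0, 0],
    [0, 0, -1.08, 0],
    [0, 0, -1.08, 0],
    [0, 0, -1.08, 0]
  ]
}}

```text
t: 10.45
eef_pos: [0.5876, 0.1939, 0.1077]
ee_rot: [3.141, 0.0, 2.684]
force: [0.2, -0.5, -1.9]
width: 0.0477
gripper_force: 29.9
```

Request:
{"fn": "carry_out", "kwargs": {
  "commands": [
    [0, 0, -0.04, 0],
    [0, 0, -0.08, 0],
    [0, 0, -0.12, 0],
    [0, 0, -0.16, 0],
    [0, 0, -0.2, 0],
    [0, 0, -0.24, 0],
    [0, 0, -0.24, 0],
    [0, 0, -0.24, 0],
    [0, 0, -0.24, 0],
    [0, 0, -0.24, 0]
  ]
}}

```text
t: 11.7
eef_pos: [0.5875, 0.1939, 0.0956]
ee_rot: [3.141, 0.0, 2.684]
force: [-0.4, -0.2, -1.5]
width: 0.0482
gripper_force: 29.9
```

No contact force, and the underside is already below the spline's top, so the keyway has engaged.

Request:
{"fn": "carry_out", "kwargs": {
  "commands": [
    [0, 0, -0.06, 0],
    [0, 0, -0.12, 0],
    [0, 0, -0.18, 0],
    [0, 0, -0.24, 0],
    [0, 0, -0.3, 0],
    [0, 0, -0.34, 0],
    [0, 0, -0.38, 0],
    [0, 0, -0.39, 0],
    [0, 0, -0.39, 0],
    [0, 0, -0.39, 0]
  ]
}}

```text
t: 12.95
eef_pos: [0.5875, 0.1939, 0.0762]
ee_rot: [3.141, 0.0, 2.684]
force: [-0.5, -0.1, -1.8]
width: 0.0482
gripper_force: 29.9
```

Request:
{"fn": "carry_out", "kwargs": {
  "commands": [
    [0, 0, -0.01, 0],
    [0, 0, -0.02, 0],
    [0, 0, -0.02, 0],
    [0, 0, -0.02, 0],
    [0, 0, -0.02, 0],
    [0, 0, -0.02, 0],
    [0, 0, -0.02, 0],
    [0, 0, -0.02, 0],
    [0, 0, -0.02, 0],
    [0, 0, -0.02, 0]
  ]
}}

```text
t: 14.2
eef_pos: [0.5875, 0.1938, 0.0751]
ee_rot: [3.142, 0.0, 2.684]
force: [-0.6, -0.4, -2.6]
width: 0.0479
gripper_force: 29.9
```

Request:
{"fn": "carry_out", "kwargs": {
  "commands": [
    [0, 0, -0.01, 0],
    [0, 0, -0.01, 0],
    [0, 0, -0.01, 0],
    [0, 0, -0.01, 0],
    [0, 0, -0.01, 0],
    [0, 0, -0.01, 0],
    [0, 0, -0.01, 0],
    [0, 0, -0.01, 0],
    [0, 0, -0.01, 0],
    [0, 0, -0.01, 0]
  ],
  "claw": 0
}}

```text
t: 15.45
eef_pos: [0.5875, 0.1938, 0.0745]
ee_rot: [-3.142, -0.0, 2.684]
force: [-0.6, 0.2, 0.2]
width: 0.0872
gripper_force: 0.0
```

Request:
{"fn": "carry_out", "kwargs": {
  "commands": [
    [0, 0, 0.2, 0],
    [0, 0, 0.5, 0],
    [0, 0, 0.9, 0],
    [0, 0, 1.4, 0],
    [0, 0, 2.0, 0],
    [-0.5, -0.5, 2.6, 0],
    [-1.0, -1.2, 2.8, 0],
    [-1.2, -2.0, 2.8, 0],
    [-1.2, -3.0, 2.8, 0],
    [-1.2, -3.8, 2.8, 0]
  ]
}}

```text
t: 16.7
eef_pos: [0.5273, 0.0024, 0.2163]
ee_rot: [3.14, 0.002, 2.684]
force: [0.5, 0.5, 0.4]
width: 0.0877
gripper_force: 0.0
```

```bash
python3 - <<'E'
from h import *
S=arm.grab_frame("scene");T=arm.grab_frame("top")
s=arm.get_state();print(s["t"],s["eef_pos"],s["width"],s["force"])
for f in(S,T):
    print([(np.round(m["uv"],1).tolist(),round(m["conf"],2)) for m in arm.mark_of(f,"large_cog_grip")],proj(f,(.5875,.194,.094)))
cv2.imwrite("pics/a3.png",np.hstack([cv2.resize(f["pixels"][v-60:v+60,u-60:u+60,::-1],(400,400),interpolation=cv2.INTER_CUBIC) for f,u,v in((S,455,270),(T,200,175))]))
E
```

```text
16.8 [0.52716887 0.00101199 0.21608092] 0.08783520880123734 [-1.49360886  0.54818049  0.31396634]
[([243.2, 236.2], 0.96), ([322.8, 235.4], 0.8), ([156.8, 275.0], 0.77), ([458.8, 267.1], 0.59)] [457.61499965 267.06186209]
[([199.9, 172.2], 0.96), ([374.3, 337.7], 0.74), ([292.8, 305.6], 0.74), ([469.2, 298.5], 0.72), ([195.2, 321.2], 0.64)] [199.87775957 171.87835146]
```

View pics/a3.png

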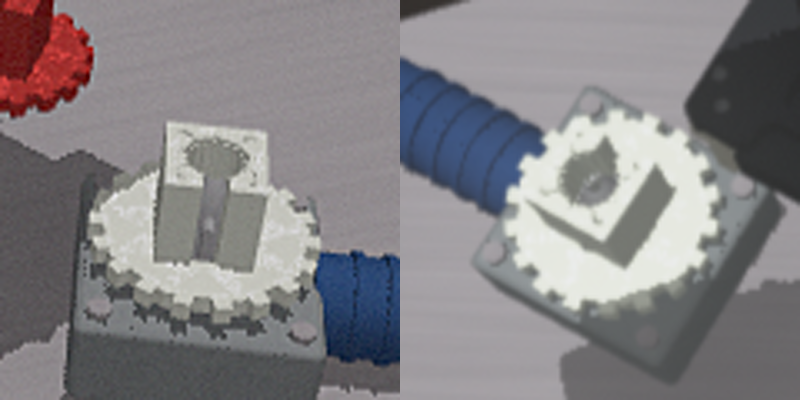

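The cog sits flat on the flange with the spline visible in the keyway. Its grip point is within about 1 px of the seated position in both views, so I'm handing in.

```bash
python3 -c "
from h import *
print(arm.job_done())"
```

```text
the job is handed in; nothing more can be done
None
```

The large white cog is fully seated on the hub with its keyway on the master spline and has been released; the small cog was not touched, and the job was handed in at about 17 s.

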